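# Slide box through the guide posts into its dock

### The arm

A 6-joint arm with a two-finger parallel gripper is mounted at the origin on a cart in front of the work surface, level with it; the furniture and walls round the work are solid. World frame = base frame: x ahead of the robot, y to its left, z up, the work surface at z = 0. Lengths are in m, angles in rad, forces in N, time in s.
With the tool pointing down it reaches from about 0.3 to 0.875 m from the base axis. Payload 6.4 kg.
Tool frame: the origin (TCP) lies on the centre line of the jaws, within the pads' length; the fingertips stand 25 mm ahead of it and the grasp point (between the pads) lies 6 mm ahead of it; z points along the fingers, y is the line along which they close (so a half turn about z gives the same grasp; the last joint's range is limited). The gripper opens to 85 mm and grips with 20 to 120 N. Pads are 22 mm wide; open, the fingers measure 114 mm over their backs; the gripper's body (76 mm by 85 mm) begins 54 mm behind the grasp point. The pads swing forward as they close: fully open they stand 13 mm farther back than shut.
Start: joints at [-1.375, 0.181, 1.607, -0, 1.354, -0.206], TCP at [0.225, -0.529, 0.256] pointing down, gripper open.
Joint ranges: [-2.99, 2.99], [-0.89, 2.07], [0.3, 2.58], [-1.14, 4.28], [0, 2.63], [-3.12, 3.12]. Speed limits (rad/s): [2.57, 2.57, 3.01, 3.14, 3.14, 3.14].

### API

Orientations are given as a unit quaternion [w, x, y, z].
In Python, from bench import get_obs, camera, hand_in, spot_in gives the robot as it stands.
- The arm moves only by the shell command python3 -m jog 'ROWS'. ROWS is JSON, one flat list of numbers, 7 for each row, row after row: the shift along the tool's x, y, z in m, then the turn, a rotation vector about the tool's x, y, z in rad, then the closure, from 0 (fully open) to 1 (shut). A call has 1 to 20 rows; each row is the pose to reach, as a shift and turn from the pose commanded when the call began, along the tool's axes at that moment; what a row does not reach only later rows make up. A row lasts 1/8 s, in which the tool goes at most 62.5 mm and 10.7 degrees, less where a joint would pass 70% of its speed; a pose out of reach is approached as far as the arm can. A call with a gripper value outside its range is refused whole. The fingers move at their own pace and stop on an object; the grip force is fixed at half the most. Time passes only in rows, so rows that repeat a pose let the fingers close. It gives the time, the measured TCP pose, the force, the opening and the grip force at its end, in the units of the state.
- get_obs(): the state, without advancing time (a new reading comes with each control period).
- camera(name): name is "side" or "top"; returns a dict with "frame" (400x640x3 uint8, red, green, blue), "mtx" (3x3 intrinsics, pixels), "distortion" ([k1, k2, p1, p2, k3] as OpenCV has them; the pictures are not rectified), "extrinsics" (4x4, takes a point from camera to world coordinates). Camera axes: x right, y up, looking along -z (the intrinsics and any distortion apply to the point x, -y, -z); pixel columns grow to the right and rows downward; lengths in m; the calibration is good to about 2 mm. A picture is of the moment at which its call begins. There is no depth.
- hand_in(): hands the job in; it is judged then, once.
Trained networks look in a picture, given as the dict that the camera call returned (one of the last four; its "shot" number tells which), for a name from the list of things; names that differ only in an ending like _2 or _b are one class to them, and where a whole thing is asked for, a point or a joint stands for the part that bears it (a point fixed in the world has none). Each returns a list of dicts, best first, with "confidence" (0 to 1); they miss things now and then, are a little off and sometimes report something else, mostly with a low value. They report only what shows in the picture. A call takes as long as a camera call. They do not tell look-alikes from the thing itself.
- spot_in(picture, name): "xyz" ([x, y, z] in m, in world coordinates, good to about 4 mm: the middle of the surface that is visible of it).
The state is a dict: "time_s": time; "q": joint angles; "dq": joint speeds; "joint_efforts": joint torques, N m; "eef_pos": TCP position; "eef_rot": TCP orientation; "wrist_force": force on the tool from outside, world axes, zero at the start; "torque": the same for the moment, N m; "opening": opening from 0.0 (shut) to 1.0 (fully open); "grasp_force": force on a finger pad.
Only numpy, scipy, OpenCV 4.12 (cv2) and the standard library are available. Lean on these libraries where they do the work, as an engineer would, in place of code of your own. Each camera call takes 0.05 s, during which the arm holds its last target. There are 200 camera calls.

### The job

Push the card box of slides along the bench top, through the narrow gap between the two posts of the dock, until one of its long sides lies flat against the dock's back stop. Only push it: it must stay flat on the bench and never be picked up or tipped. Leave everything else where it stands, and take the hand away at the end.

Things in the scene. Friction and masses are not known exactly. Their poses are not given: they have to be found in the camera images.
- slide_box: the part to push: flat closed off-white card box of slides, loose, 0.1 to 0.2 kg, 54 mm along its x, 84 mm along its y, 31 mm high; origin at the centre of its underside. It may start turned up to about 40 degrees from square to the dock and off to one side of its line; it goes through with its 84 mm length across the gap
- dock: bare metal dock fixed to the bench: two round posts, 22 mm across, 40 mm high, centres at x = -57 and +57 mm, y = 0 of its frame (gap 92 mm), on low strips 5 mm high (|x| = 48 to 66 mm, y = -18 to 86 mm); no floor between them. Origin on the bench midway between the posts; +y is the push direction, from the open side through the gap to the stop
- dock_stop (a point): middle of the inner face of the dock's back stop, a bar 132 mm long, 26 mm high, 14 mm thick; this point is 13 mm above the bench, at x = 0, y = +70 mm of the dock's frame, axes as the dock's. The box's centre is 27 mm short of it when seated
- tape_roll: black roll of tape lying flat, 60 mm across, 19 mm high, loose bystander; origin under its centre
- powder_jar: white round jar with screw lid, 43 mm across, 74 mm high, loose bystander; origin under its centre
- timer: small white lab timer standing upright, 43x70x65 mm, loose bystander; origin under its centre
- tube_rack: small block-shaped tube rack with round holes, 64x74x58 mm, loose bystander; origin under its centre
- beaker: empty glass beaker, 75 mm across, 92 mm high, loose bystander; origin under its centre
There are look-alikes about, which are no part of the job. There is more than one size of the slide_box; the one meant has the size given above.

How it is judged:
On the way:
1. the box has been pushed in between the two posts (y of slide_box in the frame of dock above -0.015 m and x of slide_box in the frame of dock between -0.012 and 0.012 m), for 0.1 s.
At the end, for the whole second after the job is handed in: The box lies at rest flat on the bench inside the dock, past the posts, its centre within 3 mm of touching distance of the back stop and within 12 mm of the dock's middle line, its long side parallel to the stop within 0.08 rad (y of slide_box in the frame of dock between 0.04 and 0.046 m and x of slide_box in the frame of dock between -0.012 and 0.012 m and angle between the y axis of slide_box and the x axis of dock, either way round below 0.08 rad and height (world z) of slide_box below 0.004 m and angle between slide_box's own z axis and vertical below 0.05 rad and linear speed of slide_box below 0.01 m/s).
It fails at once if the box is lifted off the bench or tipped (height (world z) of slide_box above 0.008 m or angle between slide_box's own z axis and vertical above 0.2 rad).
It fails at once if a bystander is moved more than 20 mm (distance of any of tape_roll, powder_jar, timer, tube_rack, beaker from where it was at the start of the episode above 0.02 m).
It also fails if it takes over 61 s, if anything falls off the work surface, if the arm or the gripper's body presses on something with over 40 N, if the wrist force passes 120 N, or if a joint passes its speed limit or range.

## Working session

There is one attempt and no reset: what is moved stays moved. The work goes in short steps, Python scripts to look and compute and a shell command to move; the robot and the scene stay as the last step left them, time stands still between calls to the robot, and variables do not carry over. Pictures are saved under pics/ and viewed, at most 10 in all, crops included, and the job is handed in when it is done.

```bash
mkdir -p pics
cat > h.py <<'E'
import numpy as np, cv2
from bench import get_obs, camera, hand_in, spot_in
def ray(c,u,v,z=0.0):
    p=cv2.undistortPoints(np.array([[[u,v]]],float),np.array(c["mtx"]),np.array(c["distortion"]))[0,0]
    E=np.array(c["extrinsics"]); d=E[:3,:3]@np.array([p[0],-p[1],-1]); o=E[:3,3]
    return o+d*(z-o[2])/d[2]
def proj(c,P):
    E=np.array(c["extrinsics"]); q=(np.atleast_2d(P)-E[:3,3])@E[:3,:3]*[1,-1,-1]
    return cv2.projectPoints(q,np.zeros(3),np.zeros(3),np.array(c["mtx"]),np.array(c["distortion"]))[0][:,0]
def save(c,n): cv2.imwrite("pics/"+n,c["frame"][:,:,::-1])
E
python3 - <<'E'
from h import *
for n in("top","side"):
    c=camera(n); save(c,n+"0.png"); print(n,np.round(np.array(c["extrinsics"])[:3,3],3))
    for o in("slide_box","dock","tape_roll","powder_jar","timer","tube_rack","beaker"):
        print(o,[(np.round(s["xyz"],3).tolist(),round(s["confidence"],2),proj(c,s["xyz"]).round()[0].tolist()) for s in spot_in(c,o)[:3]])
o=get_obs();print(o["eef_pos"],o["eef_rot"],o["time_s"])
E
```

```text
top [ 0.286 -0.082  1.251]
slide_box [([0.355, -0.559, 0.044], 0.85, [475.0, 263.0]), ([0.47, -0.274, 0.026], 0.72, [382.0, 224.0]), ([0.361, -0.087, 0.045], 0.58, [324.0, 257.0])]
dock [([0.513, 0.124, 0.02], 0.86, [260.0, 208.0])]
tape_roll [([0.469, -0.428, 0.017], 0.69, [429.0, 226.0])]
powder_jar []
timer [([0.479, 0.326, 0.046], 0.68, [194.0, 216.0])]
tube_rack [([0.683, -0.053, 0.061], 0.61, [316.0, 156.0])]
beaker [([0.738, 0.25, 0.046], 0.9, [225.0, 139.0])]
side [0.223 1.033 0.57 ]
slide_box [([0.35, -0.056, 0.04], 0.64, [367.0, 220.0])]
dock [([0.509, 0.146, 0.014], 0.83, [301.0, 253.0]), ([0.479, 0.34, 0.04], 0.61, [289.0, 287.0])]
tape_roll [([0.464, -0.417, 0.014], 0.5, [351.0, 185.0])]
powder_jar [([0.346, 0.4, 0.056], 0.55, [340.0, 306.0])]
timer [([0.478, 0.341, 0.037], 0.89, [289.0, 288.0])]
tube_rack [([0.681, -0.02, 0.036], 0.85, [265.0, 215.0])]
beaker []
[ 0.22489113 -0.52920502  0.25629232] [-1.10647477e-05  9.79886646e-01  1.99554905e-01  2.72922548e-06] 0.8
```

View pics/top0.png

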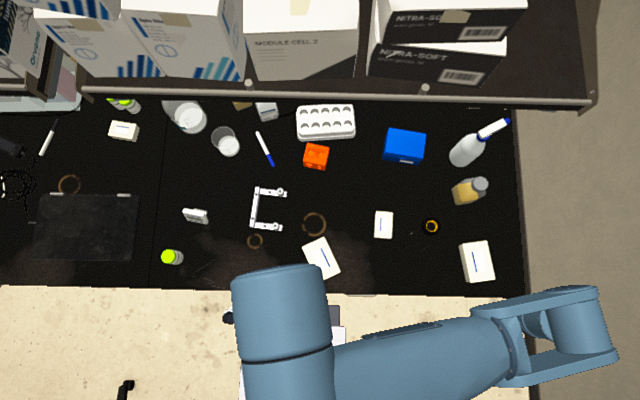

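View pics/side0.png

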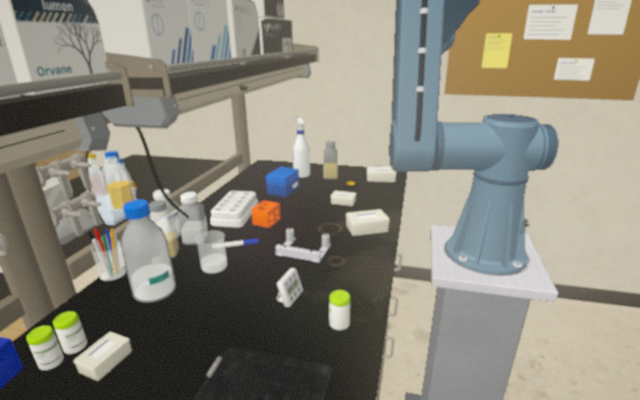

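The top view shows the dock at about (265,208), opening to the right (-y). Off-white boxes lie at (383,224), (322,257) and (477,262), so I'll measure all three.

Run:
```python
from h import *
c=camera("top"); f=c["frame"]
m=(f.min(2)>120).astype(np.uint8); n,l,st,ce=cv2.connectedComponentsWithStats(m)
for i in range(1,n):
    if st[i,4]>100 and 180<ce[i][1]<290 and 230<ce[i][0]<500:
        ys,xs=np.where(l==i)
        cn=cv2.findContours((l==i).astype(np.uint8),0,cv2.CHAIN_APPROX_NONE)[0][0][:,0]
        for z in (0.031,):
            P=np.array([ray(c,*p,z)[:2] for p in cn])*1000
            r=cv2.minAreaRect(P.astype(np.float32)); print(ce[i].round(),st[i,4],np.round(r[0]),np.round(r[1]),round(r[2],1))
b=cv2.resize(f[170:290,230:400],None,fx=4.7,fy=4.7,interpolation=cv2.INTER_CUBIC); cv2.imwrite("pics/crop.png",b[:,:,::-1])
```

```text
[478. 183.] 185 [ 615. -579.] [41. 79.] 1.6
[264. 208.] 554 [514.  96.] [106. 138.] 85.5
[383. 224.] 480 [ 470. -276.] [57. 87.] 86.4
[321. 257.] 874 [355. -78.] [124.  80.] 27.6
[477. 261.] 1105 [ 361. -570.] [124.  92.] 9.6
```

View pics/crop.png

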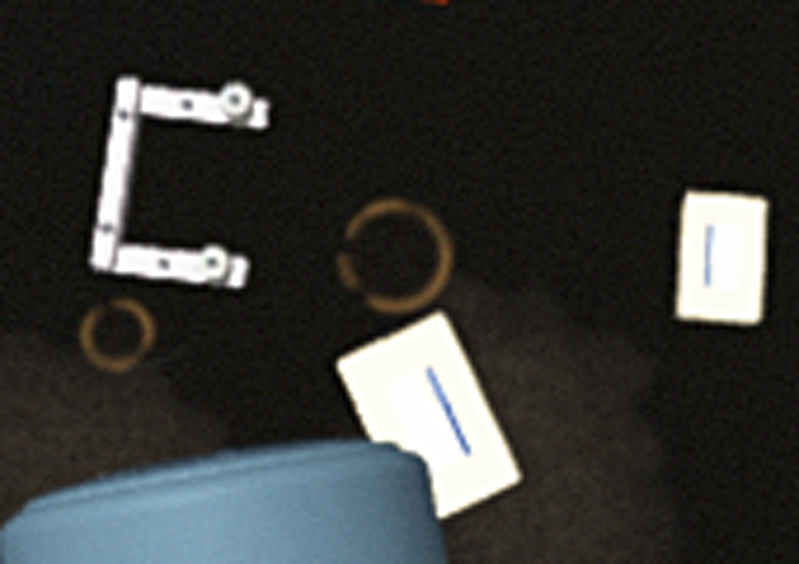

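Run:
```python
from h import *
c=camera("top")
def W(p,z): return ray(c,230+(p[0]+.5)/4.7-.5,170+(p[1]+.5)/4.7-.5,z)[:2]
a,b=W((236,98),.04),W((212,262),.04); print("posts",a,b,np.linalg.norm(a-b))
o=(a+b)/2; x=(a-b)/np.linalg.norm(a-b); y=np.array([-x[1],x[0]]); print("dock",o,"xaxis",x,"+y",y, "yaw of y axis from world y deg",np.degrees(np.arctan2(-y[0],y[1])))
# bar inner face edges at z=.026
for p in((141,88),(119,250)):
    w=W(p,.026)-o; print("bar inner",w@x,w@y)
B=[W(p,.031) for p in((687,192),(768,198),(762,324),(677,318))]; ce=np.mean(B,0); print("box",ce,[np.linalg.norm(B[i]-B[i-1]).round(4) for i in range(4)])
L=(B[0]+B[1]-B[2]-B[3]);print("box long axis ang rel world x deg",np.degrees(np.arctan2(L[1],L[0])),"dock x",np.degrees(np.arctan2(x[1],x[0])))
r=ce-o; print("box in dock",r@x,r@y)
d=W((443,313),.04)-o; print("decoy corner in dock",d@x,d@y)
ob=get_obs(); from scipy.spatial.transform import Rotation as R
q=ob["eef_rot"]; print(R.from_quat([q[1],q[2],q[3],q[0]]).as_matrix().round(3))
```

```text
posts [0.56985761 0.05972137] [0.45567129 0.07018805] 0.11466502581087892
dock [0.51276445 0.06495471] xaxis [ 0.99582522 -0.09128052] +y [0.09128052 0.99582522] yaw of y axis from world y deg -5.2372789131483914
bar inner 0.05965009859018726 0.0686542164975234
bar inner -0.05489058449241215 0.06624272473326318
box [ 0.46963187 -0.27703325] [np.float64(0.0872), np.float64(0.0557), np.float64(0.087), np.float64(0.0576)]
box long axis ang rel world x deg -3.908546488844774 dock x -5.2372789131483914
box in dock -0.011735673911976264 -0.3444973950675859
decoy corner in dock -0.07311973174155979 -0.1590199721446732
[[ 0.92   0.391  0.   ]
 [ 0.391 -0.92   0.   ]
 [ 0.    -0.    -1.   ]]
```

```bash
python3 -m jog '[0.037,-0.0104,0,0,0,-0.135,0.45, 0.074,-0.0208,0,0,0,-0.27,0.45, 0.111,-0.0312,0,0,0,-0.405,0.45, 0.147,-0.0416,0,0,0,-0.54,0.45, 0.184,-0.052,0,0,0,-0.674,0.45, 0.221,-0.0624,0,0,0,-0.809,0.45, 0.258,-0.0728,0,0,0,-0.944,0.45, 0.295,-0.0832,0,0,0,-1.079,0.45, 0.295,-0.0832,0,0,0,-1.079,0.45, 0.295,-0.0832,0,0,0,-1.079,0.45]'
python3 - <<'E'
from h import *
o=get_obs();print(o["eef_pos"],o["eef_rot"],o["opening"],o["time_s"],o["wrist_force"])
c=camera("top"); f=c["frame"]
b=cv2.resize(f[150:290,230:460],None,fx=3.4,fy=3.4,interpolation=cv2.INTER_CUBIC); cv2.imwrite("pics/c2.png",b[:,:,::-1])
E
```

```text
time_s: 2.15
eef_pos: [0.4636, -0.3374, 0.2562]
eef_rot: [-0.0, 0.738, 0.674, -0.0]
wrist_force: [-0.2, -0.8, -0.7]
opening: 0.55
grasp_force: 0.0
[ 0.46357247 -0.33744291  0.25619199] [-1.23510160e-04  7.38488271e-01  6.74266269e-01 -2.36098898e-04] 0.5499522720576201 2.15 [-0.21040224 -0.80013525 -0.67144055]
```

View pics/c2.png

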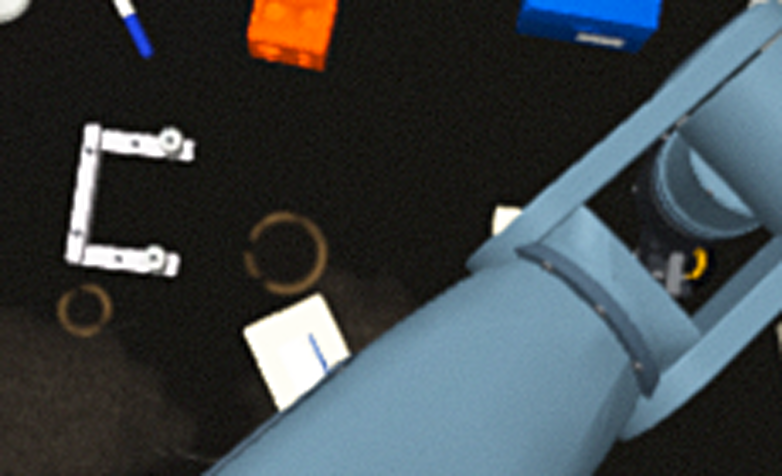

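```bash
python3 -m jog '[0,0,0.04,0,0,0,0.55, 0,0,0.08,0,0,0,0.55, 0,0,0.12,0,0,0,0.55, 0,0,0.16,0,0,0,0.55, 0,0,0.19,0,0,0,0.55, 0,0,0.21,0,0,0,0.55, 0,0,0.222,0,0,0,0.55, 0,0,0.222,0,0,0,0.55]'
python3 - <<'E'
from h import *
c=camera("side"); f=c["frame"]
b=cv2.resize(f[150:300,220:440],None,fx=3.6,fy=3.6,interpolation=cv2.INTER_CUBIC); cv2.imwrite("pics/c3.png",b[:,:,::-1])
E
```

```text
time_s: 3.2
eef_pos: [0.4636, -0.3374, 0.034]
eef_rot: [-0.0, 0.738, 0.674, -0.0]
wrist_force: [-0.7, 0.0, -0.2]
opening: 0.448
grasp_force: 0.0
```

View pics/c3.png

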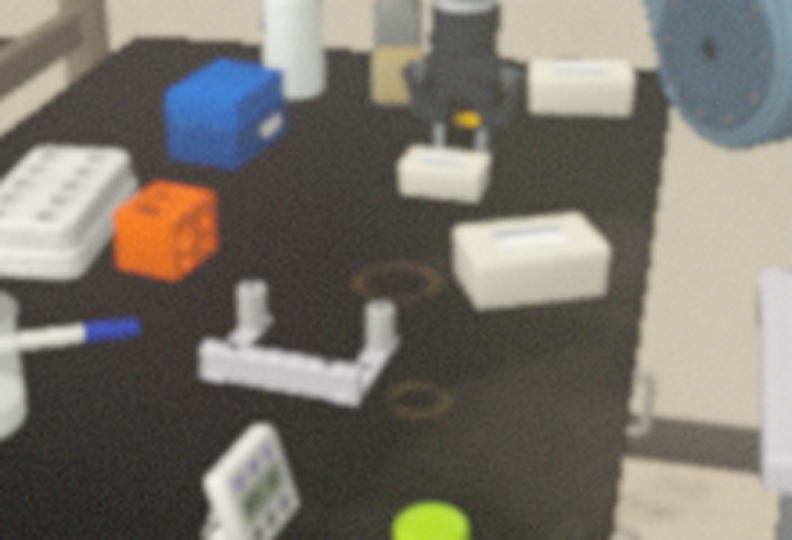

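The hand sits behind the box, roughly centred, at about (460,140) in the crop. I'll push it forward and drift sideways toward the dock line.

```bash
python3 -m jog '[0.008,0,0,0,0,0,0.55, 0.014,0,0,0,0,0,0.55, 0.02,0,0,0,0,0,0.55, 0.026,0,0,0,0,0,0.55, 0.036,0.0005,0,0,0,0,0.55, 0.048,0.001,0,0,0,0,0.55, 0.06,0.002,0,0,0,0,0.55, 0.072,0.003,0,0,0,0,0.55, 0.084,0.004,0,0,0,0,0.55, 0.096,0.005,0,0,0,0,0.55, 0.108,0.006,0,0,0,0,0.55, 0.12,0.007,0,0,0,0,0.55, 0.132,0.008,0,0,0,0,0.55, 0.144,0.009,0,0,0,0,0.55, 0.156,0.01,0,0,0,0,0.55, 0.168,0.011,0,0,0,0,0.55, 0.18,0.012,0,0,0,0,0.55, 0.19,0.012,0,0,0,0,0.55, 0.195,0.012,0,0,0,0,0.55, 0.195,0.012,0,0,0,0,0.55]'
python3 - <<'E'
from h import *
for n in("side","top"):
    c=camera(n); f=c["frame"]
    r=f[150:300,220:440] if n=="side" else f[150:290,230:440]
    cv2.imwrite("pics/c4%s.png"%n,cv2.resize(r,None,fx=3.6,fy=3.6,interpolation=cv2.INTER_CUBIC)[:,:,::-1])
E
```

```text
time_s: 5.75
eef_pos: [0.4932, -0.1436, 0.0341]
eef_rot: [-0.0, 0.738, 0.675, -0.0]
wrist_force: [-0.4, 0.1, -0.0]
opening: 0.449
grasp_force: 0.0
```

View pics/c4side.png

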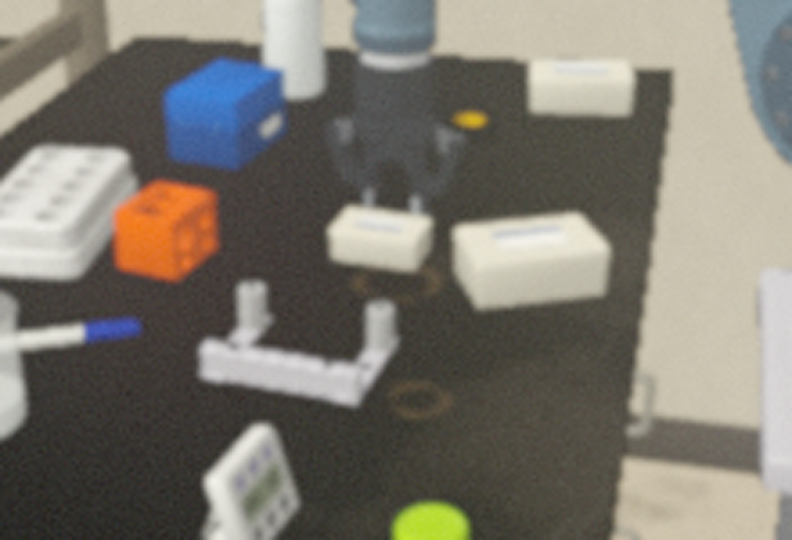

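View pics/c4top.png

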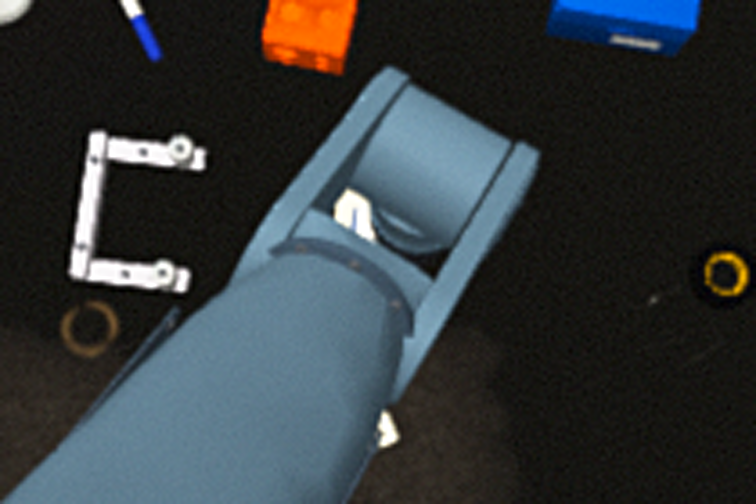

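The box in the side crop has its front top edge running from (329,233) to (423,243). It's still square to the hand and the bystanders haven't moved. Now its pose relative to the posts, in the same view.

Run:
```python
from h import *
c=camera("side")
W=lambda p,z: ray(c,220+(p[0]+.5)/3.6-.5,150+(p[1]+.5)/3.6-.5,z)[:2]
b,a=W((380,306),.04),W((252,286),.04); print("posts",a,b,np.linalg.norm(a-b))
O=(a+b)/2; X=(a-b)/np.linalg.norm(a-b)
for nm,o,x in(("side",O,X),("top",np.array([.5128,.06495]),np.array([.99583,-.09128]))):
    y=np.array([-x[1],x[0]]); print(nm,o,x)
    for p,z in(((329,233),.031),((423,243),.031),((329,262),0),((418,271),0),((358,205),.031),((433,215),.031)):
        r=W(p,z)-o; print(p,(r@x).round(4),(r@y).round(4))
```

```text
posts [0.56863991 0.06217514] [0.455789   0.07218254] 0.11329375674692035
side [0.51221445 0.06717884] [ 0.99609114 -0.08833141]
(329, 233) 0.0387 -0.1361
(423, 243) -0.05 -0.1425
(329, 262) 0.04 -0.1381
(418, 271) -0.0444 -0.1461
(358, 205) 0.0343 -0.2043
(433, 215) -0.0411 -0.2043
top [0.5128  0.06495] [ 0.99583 -0.09128]
(329, 233) 0.0383 -0.1338
(423, 243) -0.0503 -0.1405
(329, 262) 0.0397 -0.1358
(418, 271) -0.0447 -0.144
(358, 205) 0.0341 -0.2021
(433, 215) -0.0413 -0.2022
```

```bash
cat >> h.py <<'E'
from scipy.optimize import minimize
o0=np.array([.5125,.066]); x0=np.array([.99596,-.0898]); y0=np.array([.0898,.99596])
def fitbox(c,g):
    f=c["frame"].astype(np.uint8); S=6
    cp=proj(c,[*(o0+g[0]*x0+g[1]*y0),.015])[0]; u,v=int(cp[0])-40,int(cp[1])-30
    im=cv2.resize(f[v:v+60,u:u+80],None,fx=S,fy=S,interpolation=cv2.INTER_CUBIC).astype(int)
    m=((im.min(2)>115)&(im[:,:,0]-im[:,:,2]>4)).astype(np.uint8)
    m=cv2.morphologyEx(m,cv2.MORPH_OPEN,np.ones((9,9)))
    n,l,st,ce=cv2.connectedComponentsWithStats(m); 
    k=l[30*S,40*S]; m=(l==k).astype(np.uint8); cn=cv2.findContours(m,0,1)[0]; m=cv2.drawContours(m*0,cn,-1,1,-1)
    def mod(p):
        t=p[2]; X=x0*np.cos(t)+y0*np.sin(t); Y=-x0*np.sin(t)+y0*np.cos(t); q=o0+p[0]*x0+p[1]*y0
        P=np.array([[*(q+i*.042*X+j*.027*Y),z] for i in(-1,1) for j in(-1,1) for z in(0,.031)])
        h=cv2.convexHull((((proj(c,P)-[u,v]+.5)*S-.5)*16).astype(np.int32))
        M=np.zeros_like(m); cv2.fillConvexPoly(M,h,1,shift=4); return M
    e=lambda p: np.mean(mod(p)!=m)
    best=min((minimize(e,[*g,t],method="Nelder-Mead",options=dict(initial_simplex=np.array([[*g,t],[g[0]+.008,g[1],t],[g[0],g[1]+.008,t],[*g,t+.08]]))) for t in(-.06,0,.06)),key=lambda r:r.fun)
    return best.x.round(4),round(best.fun/np.mean(m),3)
E
python3 - <<'E'
from h import *
for i in range(3): print(fitbox(camera("side"),(-.003,-.168)))
o=get_obs(); r=o["eef_pos"][:2]-o0; print("tcp in dock",r@x0,r@y0)
E
```

```text
(array([ 0.0021, -0.1728,  0.0126]), np.float64(0.072))
(array([ 0.0021, -0.1721,  0.0341]), np.float64(0.074))
(array([ 0.002 , -0.1731,  0.0255]), np.float64(0.07))
tcp in dock -0.00026603700073071475 -0.2112628208238336
```

```bash
python3 -m jog '[0.006,0,0,0,0,0,0.55, 0.016,0,0,0,0,0,0.55, 0.028,0,0,0,0,0,0.55, 0.04,0,0,0,0,0,0.55, 0.052,0,0,0,0,0,0.55, 0.064,0,0,0,0,0,0.55, 0.076,0,0,0,0,0,0.55, 0.088,0,0,0,0,0,0.55, 0.098,0,0,0,0,0,0.55, 0.106,0,0,0,0,0,0.55, 0.112,0,0,0,0,0,0.55, 0.116,0,0,0,0,0,0.55, 0.116,0,0,0,0,0,0.55]'
python3 - <<'E'
from h import *
for i in range(2): print(fitbox(camera("side"),(0,-.056)))
o=get_obs(); r=o["eef_pos"][:2]-o0; print("tcp in dock",r@x0,r@y0)
c=camera("side"); f=c["frame"]
cv2.imwrite("pics/c5.png",cv2.resize(f[190:290,250:370],None,fx=6,fy=6,interpolation=cv2.INTER_CUBIC)[:,:,::-1])
E
```

```text
time_s: 7.68
eef_pos: [0.5036, -0.0283, 0.0342]
eef_rot: [-0.0, 0.738, 0.675, -0.0]
wrist_force: [0.3, 0.2, -0.1]
opening: 0.45
grasp_force: 0.0
(array([ 0.0009, -0.0561,  0.0313]), np.float64(0.152))
(array([ 0.0006, -0.0554,  0.0449]), np.float64(0.159))
tcp in dock -0.0003517874384247292 -0.09497762075477342
```

View pics/c5.png

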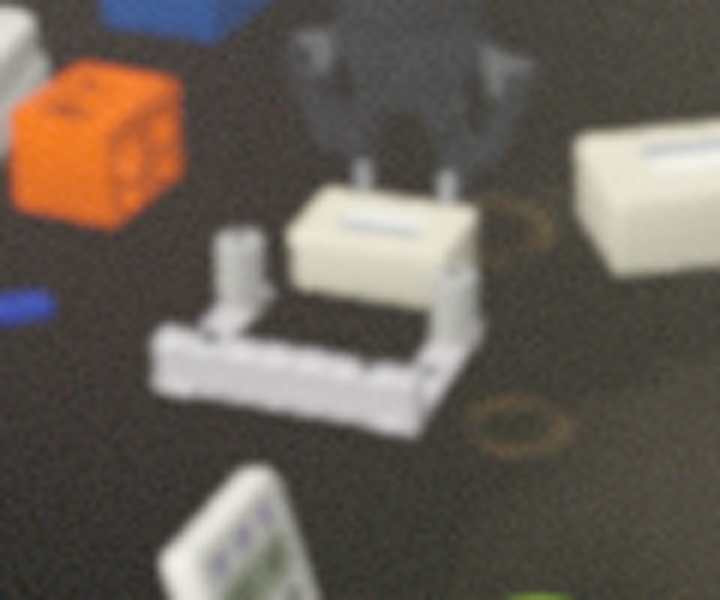

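Run:
```python
from h import *
c=camera("side")
for nm,p,z in(("FL",(288,241),.031),("BL",(325,188),.031),("BR",(480,208),.031),("FLb",(291,286),0),("postR",(460,270),.04),("postL",(240,234),.04)):
    r=ray(c,250+(p[0]+.5)/6-.5,190+(p[1]+.5)/6-.5,z)[:2]-o0; print(nm,(r@x0).round(4),(r@y0).round(4))
for a in(-.03,0,.03):
  P=[[*(o0+(sx*42*np.cos(a)-sy*27*np.sin(a))/1000*x0+(-56+sx*42*np.sin(a)+sy*27*np.cos(a))/1000*y0),.031] for sx,sy in((1,1),(1,-1),(-1,-1),(-1,1))]
  print(a,((proj(c,P)-[250,190]+.5)*6-.5).round().tolist())
```

```text
FL 0.0387 -0.0182
BL 0.0433 -0.0813
BR -0.0427 -0.0845
FLb 0.0416 -0.0268
postR -0.0599 -0.0002
postL 0.0577 -0.0017
-0.03 [[289.0, 230.0], [331.0, 186.0], [478.0, 210.0], [442.0, 256.0]]
0 [[290.0, 231.0], [328.0, 187.0], [478.0, 209.0], [444.0, 255.0]]
0.03 [[291.0, 232.0], [326.0, 188.0], [477.0, 208.0], [447.0, 254.0]]
```

```bash
python3 -m jog '[0.005,0,0,0,0,0,0.55, 0.01,0,0,0,0,0,0.55, 0.016,0,0,0,0,0,0.55, 0.022,0,0,0,0,0,0.55, 0.028,0,0,0,0,0,0.55, 0.034,0,0,0,0,0,0.55, 0.04,0,0,0,0,0,0.55, 0.046,0,0,0,0,0,0.55, 0.052,0,0,0,0,0,0.55, 0.058,0,0,0,0,0,0.55, 0.064,0,0,0,0,0,0.55, 0.07,0,0,0,0,0,0.55, 0.075,0,0,0,0,0,0.55, 0.08,0,0,0,0,0,0.55, 0.084,0,0,0,0,0,0.55, 0.087,0,0,0,0,0,0.55, 0.087,0,0,0,0,0,0.55]'
python3 -m jog '[0.002,0,0,0,0,0,0.55, 0.004,0,0,0,0,0,0.55, 0.006,0,0,0,0,0,0.55, 0.006,0,0,0,0,0,0.55]'
```

```text
time_s: 10.0
eef_pos: [0.5116, 0.0583, 0.0343]
eef_rot: [-0.0, 0.738, 0.675, 0.0]
wrist_force: [0.6, 0.5, -0.6]
opening: 0.453
grasp_force: 0.0
time_s: 10.5
eef_pos: [0.5121, 0.0642, 0.0343]
eef_rot: [-0.0, 0.738, 0.675, 0.0]
wrist_force: [-0.8, -0.5, 0.2]
opening: 0.449
grasp_force: 0.0
```

No contact with the stop yet, so I'll creep in 2 mm steps and watch the force.

```bash
for i in 1; do python3 -m jog '[0.001,0,0,0,0,0,0.55, 0.002,0,0,0,0,0,0.55, 0.002,0,0,0,0,0,0.55]' | grep -E "pos|wrist"; done
python3 -m jog '[0.001,0,0,0,0,0,0.55, 0.002,0,0,0,0,0,0.55, 0.002,0,0,0,0,0,0.55]' | grep -E "pos|wrist"
python3 - <<'E'
from h import *
c=camera("side"); f=c["frame"]
cv2.imwrite("pics/c6.png",cv2.resize(f[190:290,250:370],None,fx=6,fy=6,interpolation=cv2.INTER_CUBIC)[:,:,::-1])
E
```

```text
eef_pos: [0.5123, 0.0661, 0.0343]
wrist_force: [-1.0, -0.0, -0.2]
eef_pos: [0.5125, 0.0681, 0.0343]
wrist_force: [-0.3, -0.3, -0.2]
```

View pics/c6.png

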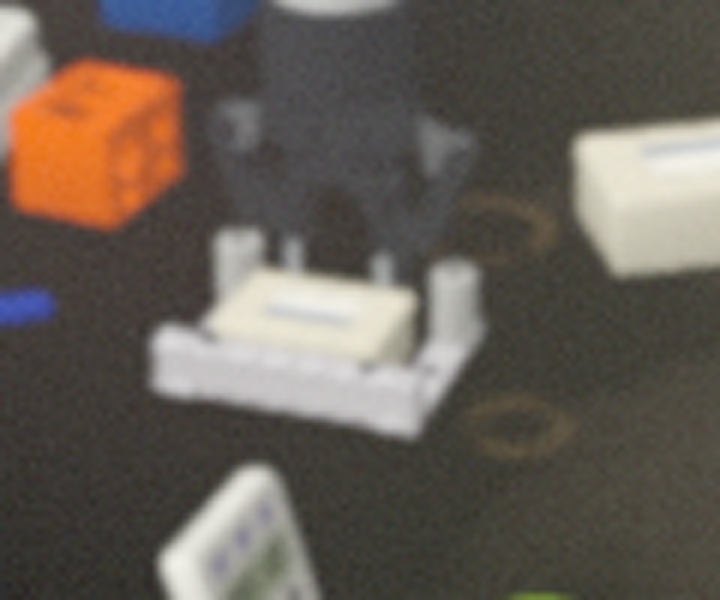

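The box is between the posts, with its front at about row 345, and hasn't quite reached the stop. I'll keep creeping.

```bash
J='python3 -m jog'; python3 -m jog '[0.001,0,0,0,0,0,0.55, 0.0015,0,0,0,0,0,0.55, 0.0015,0,0,0,0,0,0.55]' | grep -E "pos|wrist"
python3 -m jog '[0.001,0,0,0,0,0,0.55, 0.0015,0,0,0,0,0,0.55, 0.0015,0,0,0,0,0,0.55]' | grep -E "pos|wrist"
```

```text
eef_pos: [0.5126, 0.0696, 0.0343]
wrist_force: [-0.1, 0.4, -0.3]
eef_pos: [0.5128, 0.0711, 0.0343]
wrist_force: [0.3, -0.6, 0.3]
```

```bash
python3 -m jog '[0.001,0,0,0,0,0,0.55, 0.0015,0,0,0,0,0,0.55, 0.0015,0,0,0,0,0,0.55]' | grep -E "pos|wrist"
python3 -m jog '[0.001,0,0,0,0,0,0.55, 0.001,0,0,0,0,0,0.55]' | grep -E "pos|wrist"
python3 - <<'E'
from h import *
c=camera("side")
for y in(.037,.040,.043): 
  P=[[*(o0+sx*.042*x0+(y+sy*.027)*y0),.031] for sx,sy in((1,-1),(-1,-1),(-1,1))]
  print(y,((proj(c,P)-[250,190]+.5)*6-.5).round().tolist())
o=get_obs(); r=o["eef_pos"][:2]-o0; print("tcp in dock",r@x0,r@y0)
E
```

```text
eef_pos: [0.513, 0.0721, 0.0343]
wrist_force: [-0.2, -4.3, -0.1]
eef_pos: [0.5131, 0.0722, 0.0343]
wrist_force: [-0.7, -8.5, -0.1]
0.037 [[260.0, 265.0], [419.0, 290.0], [380.0, 343.0]]
0.04 [[258.0, 267.0], [417.0, 293.0], [378.0, 346.0]]
0.043 [[256.0, 270.0], [415.0, 296.0], [376.0, 349.0]]
tcp in dock 3.605471953172966e-05 0.006235348136864418
```

The TCP has stalled and the reaction force is rising, so the box is on the stop. I'll press a little more to square it, then back away and up.

```bash
python3 -m jog '[0.001,0,0,0,0,0,0.55, 0.0025,0,0,0,0,0,0.55, 0.0025,0,0,0,0,0,0.55]' | grep -E "pos|wrist"
python3 -m jog '[-0.004,0,0,0,0,0,0.55, -0.012,0,0,0,0,0,0.55, -0.025,0,0,0,0,0,0.55, -0.045,0,0,0,0,0,0.55, -0.07,0,0,0,0,0,0.55, -0.08,0,-0.04,0,0,0,0.55, -0.1,0,-0.08,0,0,0,0.55, -0.14,0,-0.12,0,0,0,0.55, -0.18,0,-0.15,0,0,0,0.55, -0.22,0,-0.18,0,0,0,0.55, -0.26,0,-0.2,0,0,0,0.55, -0.3,0,-0.22,0,0,0,0.55, -0.3,0,-0.22,0,0,0,0.55]'
python3 - <<'E'
from h import *
out=[]
for n,(v0,v1,u0,u1) in(("side",(225,265,265,345)),("top",(180,240,245,305))):
    f=camera(n)["frame"][v0:v1,u0:u1]; k=760/(u1-u0)
    out.append(cv2.resize(f,(400,int(400*(v1-v0)/(u1-u0))),interpolation=cv2.INTER_CUBIC))
cv2.imwrite("pics/c7.png",np.hstack([cv2.copyMakeBorder(a,0,400-a.shape[0],0,0,0) for a in out])[:,:,::-1])
E
```

```text
eef_pos: [0.5131, 0.0724, 0.0344]
wrist_force: [-2.3, -21.2, 1.3]
time_s: 14.72
eef_pos: [0.4864, -0.2262, 0.2562]
eef_rot: [0.002, 0.739, 0.673, 0.0]
wrist_force: [-0.3, 0.1, -0.5]
opening: 0.452
grasp_force: 0.0
```

View pics/c7.png

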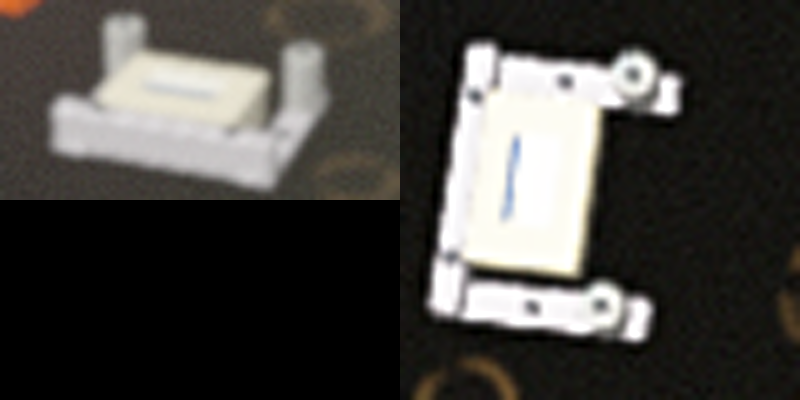

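The top crop shows the box's long side flat along the stop, with the box inside the posts and within about 4 mm of the middle line. The hand is clear.

```bash
python3 -c "from bench import hand_in; print(hand_in())"
```

```text
the job is handed in; nothing more can be done
None
```

I pushed the slide box through the posts until its long side lay flat against the dock's back stop, within about 4 mm of the middle line by the last picture; I then moved the hand clear and handed the job in, but it returned no verdict.

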